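# Face the jar to the code reader and hold the bolt behind its bracket

### The job

The code reader on this specimen bench is being fixed in place: first turn the jar in its nest so that its label squarely faces the reader's window, and leave it standing there. Then reach down into the narrow gap behind the bracket, grip the bolt head that the slow nut runner is dragging round, and hold it still; finish while still firmly holding it, with the head no longer turning. Leave the carton, the tube rack and the small bottle where they are.

Things in the scene. Friction and masses are not known exactly. Their poses are not given: they have to be found in the camera images.
- stand: Fixed stand; origin on the bench under the middle of the bracket; x points from the jar nest through the bracket to the rear guard, z up. Base plate 6 mm thick (x -195 to 65, y -100 to 100 mm). Steel bracket plate, 200 mm wide along y, x -3 to 3 mm, top 105 mm above the bench. In front of it at y = +50 mm the round nut runner (36 mm diameter, x -3 to -78 mm, top 103 mm).
- gap_center (a point): Middle of the gap between the bracket and the steel rear guard plate (200 mm wide, x 53 to 57 mm of the stand, top edge 93 mm above the bench), at the bolt: stand x = 28, y = 50 mm, 85 mm above the bench. Axes as the stand's. The gap is 50 mm wide along x, open above and at both ends, with only the bolt in it.
- reader_window (a point): Middle of the reader's dark window, 53 mm above the bench, on the side toward the jar of the grey reader block (57 x 60 x 50 mm, top 78 mm above the bench) in front of the bracket. Axes as the stand's: x points from the window into the reader, so the reader looks along -x, at the jar.
- nest_center (a point): Centre of the floor of the jar's nest, 6 mm above the bench: a black ring, inner diameter 60, outer 72 mm, 8 mm high, on the base plate, 84 mm straight in front of the reader's window. Axes as the stand's.
- jar_center (a point): Centre of the loose jar (about 140 g), 44 mm above its underside; it stands in the nest with 4 mm of play all round. Amber body 52 mm diameter, 68 mm high; white cap 44 mm diameter from 68 to 88 mm above the underside, to be gripped from above. z up; x points to the side with the label. On the cap a black rib 4 mm high, 20 mm long runs from the middle to the label's side.
- jar_label (a point): Point on the face of the jar's flat white bar-code label (26 mm wide, 40 mm high), 27.5 mm out from the jar's axis along its x axis, at the height of jar_center.
- bolt_head (a point): Steel hexagon bolt head in the gap, origin at its centre, 85 mm above the bench, at stand x = 27, y = 50 mm. 24 mm across flats, 27.7 mm across corners, 14 mm thick along its own x axis, which is level and parallel to the stand's x axis; it turns about it. It can be gripped from straight above, the fingers closing along the stand's y axis, at any angle of the hexagon.
- bolt (a joint): Turn of the bolt about the stand's x axis, rad. At 0 (and every 1.047 rad) two flats face stand +y and -y. From the start the nut runner turns it in the positive direction at about 0.12 rad/s (torque about 0.12 N m) and never stops by itself; a firm grip of 30 N or more stops it.
- carton: Bystander: supply carton 85 x 110 x 100 mm high, origin under its centre.
- tube_rack: Bystander: white rack 150 x 55 x 45 mm with capped sample tubes, 86 mm high in all, origin under its centre.
- wash_bottle: Bystander: small white bottle, 44 mm diameter, 85 mm high, origin under its centre.
There are look-alikes about, which are no part of the job. Leave any blue or purple look-alike of the part that bears jar_center alone.

How it is judged:
By the outcome, as a careful person would: the job done as asked, in the order asked, and still so for the second after the job is handed in, while the arm keeps its last pose, push and grip.
It also fails if it takes over 58 s, if anything falls off the work surface, if the arm or the gripper's body presses on something with over 40 N, if the wrist force passes 120 N, or if a joint passes its speed limit or range.

### The arm

A 6-joint arm with a two-finger parallel gripper is mounted at the origin on the work surface. World frame = base frame: x ahead of the robot, y to its left, z up, the work surface at z = 0. Lengths are in mm, angles in rad, forces in N, time in s.
With the tool pointing down it reaches from about 300 to 750 mm from the base axis. Payload 8.5 kg.
Tool frame: the origin (TCP) lies between the finger pads; the fingertips stand 19 mm ahead of it and the grasp point (between the pads) is the TCP; z points along the fingers, y is the line along which they close (so a half turn about z gives the same grasp; the last joint's range is limited). The gripper opens to 85 mm and grips with 20 to 120 N. Pads are 22 mm wide; open, the fingers measure 114 mm over their backs; the gripper's body (76 mm by 85 mm) begins 54 mm behind the grasp point. The pads swing forward as they close: fully open they stand 13 mm farther back than shut.
Start: joints at [0.923, 0.381, 1.297, -0, 1.464, -0.215], TCP at [230.667, 499.273, 250.322] pointing down, gripper open.
Joint ranges: [-3.11, 3.11], [-0.89, 2.33], [0.22, 2.48], [-1.42, 4.56], [0.17, 2.85], [-2.88, 2.88]. Speed limits (rad/s): [2.39, 2.39, 3.14, 3.14, 3.14, 3.14].

### API

Orientations are given as a rotation vector (axis times angle).
In Python, from rig import * gives the robot as it stands. The module is installed in compiled form; this text tells all that it offers.
- The arm moves only by the shell command python3 -m jog 'ROWS' [OPENING] [FORCE]. ROWS is JSON, a list of rows, each an object of numbers: "tx", "ty", "tz": the shift along the world's x, y, z in cm; "twist": the turn about the world's z in rad. In form: [{"tx": .., "ty": .., "tz": .., "twist": ..}, ...]. A call has exactly 5 rows; each row shifts and turns the commanded pose from where the row before left it; what a row does not reach is not made up. A row lasts 1/10 s, in which the tool goes at most 50 mm and 8.59 degrees, less where a joint would pass 70% of its speed; a pose out of reach is approached as far as the arm can. A call is refused whole if a number of a shift passes 5 or a number of a turn 0.15, either way. A call with a gripper value outside its range is refused whole. OPENING is the closure, from 0 (fully open) to 1 (shut), set as the call begins (- or left out, the last holds). The fingers move at their own pace and stop on an object; FORCE is the grip in N (left out, the last holds). Time passes only in rows, so rows that do not move let the fingers close, or fill a call up. It gives the time, the measured TCP pose, the force, the opening and the grip force at its end, in the units of the state.
- observe(): the state, without advancing time (a new reading comes with each control period).
- snapshot(name): name is "scene" or "top" or "wrist"; returns the picture (400x640x3 uint8, blue, green, red); there is no depth.
- camera_model(name): a dict with "mtx" (3x3 intrinsics, pixels), "R" (3x3) and "t" (3): a world point X has camera coordinates R X + t. Camera axes: x right, y down, z forward; pixel columns grow to the right and rows downward; lengths in mm; the calibration is good to about 2 mm. A picture is of the moment at which its call begins: read the wrist's pose just before it. camera_model takes no time and is no camera call; for the wrist camera it gives the pose at the moment of the call.
- close_job(): hands the job in; it is judged then, once.
The state is a dict: "time": time; "joints": joint angles; "qvel": joint speeds; "joint_efforts": joint torques, N m; "tool_pos": TCP position; "tcp_rot": TCP orientation; "contact_force": force on the tool from outside, world axes, zero at the start; "moment": the same for the moment, N m; "width": finger opening in mm; "finger_force": force on a finger pad.
Only numpy, scipy, OpenCV 4.12 (cv2) and the standard library are available. Lean on these libraries where they do the work, as an engineer would, in place of code of your own. Each camera call takes 0.05 s, during which the arm holds its last target. There are 200 camera calls.

## Working session

There is one attempt and no reset: what is moved stays moved. The work goes in short steps, Python scripts to look and compute and a shell command to move; the robot and the scene stay as the last step left them, time stands still between calls to the robot, and variables do not carry over. Pictures are saved under pics/ and viewed, at most 10 in all, crops included, and the job is handed in when it is done.

```bash
mkdir -p pics; python3 - <<'E'
from rig import *
import cv2
for n in("scene","top"):
    cv2.imwrite(f"pics/{n}0.png",snapshot(n))
    print(n,camera_model(n))
s=observe();print(s)
E
```

```text
scene {'mtx': array([[487.40421348,   0.        , 311.45655764],
       [  0.        , 487.40421348, 199.82909171],
       [  0.        ,   0.        ,   1.        ]]), 'R': array([[ 0.43061058,  0.902535  , -0.00225938],
       [ 0.48839172, -0.23512143, -0.84035198],
       [-0.7589783 ,  0.36076099, -0.54203639]]), 't': array([-252.88128789, -177.63637204, 1484.9780079 ])}
top {'mtx': array([[473.27883142,   0.        , 325.3940486 ],
       [  0.        , 473.27883142, 203.82319955],
       [  0.        ,   0.        ,   1.        ]]), 'R': array([[-0.02829408, -0.99931415, -0.02388898],
       [-0.99039078,  0.03126191, -0.1347175 ],
       [ 0.13537192,  0.01984772, -0.99059604]]), 't': array([  75.70870582,  540.51692667, 1306.39634105])}
{'time': 0.1, 'joints': array([ 9.22679864e-01,  3.81141771e-01,  1.29815728e+00, -2.39235965e-05,
        1.46360873e+00, -2.15298590e-01]), 'qvel': array([-0.00036313, -0.00110872, -0.00086605, -0.00075077, -0.00065311,
        0.00023614]), 'joint_efforts': array([ 4.42170975e-03, -4.49218583e+01, -2.31656331e+01, -1.00026084e-04,
        3.67677771e-03, -5.71411556e-05]), 'tool_pos': array([230.54662395, 499.08610039, 249.77578231]), 'tcp_rot': array([-6.74456850e-01, -3.06779844e+00,  1.89157911e-03]), 'contact_force': array([-0.35315958,  0.16396215,  0.31345504]), 'moment': array([-0.01178069, -0.03374349, -0.01196107]), 'finger_force': 0.0, 'width': 85.37712262080555}
```

View pics/top0.png

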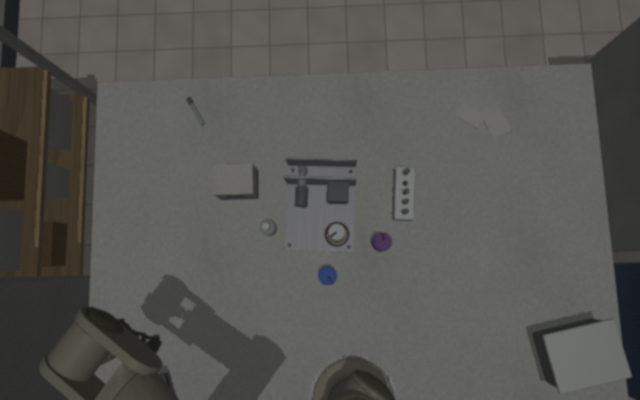

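View pics/scene0.png

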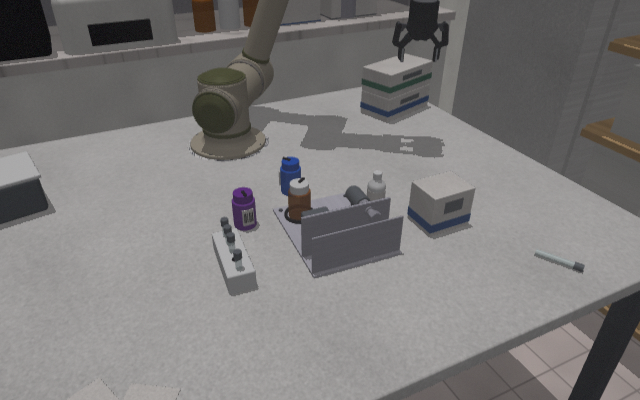

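Top view: there are three jars. One is amber with a white cap and sits in the nest at (337,233). The other two are blue at (327,275) and purple at (382,241). The amber one is the jar meant: it is in the black ring on the stand, in front of the reader at (338,191). The nut runner is at (302,190) and the gap lies between rows ~160 and ~182. I'll confirm this in one enlarged crop.

```bash
python3 - <<'E'
import cv2
a=cv2.imread("pics/top0.png")[145:260,270:400]
a=cv2.resize(cv2.convertScaleAbs(a,alpha=1.6),None,fx=5,fy=5,interpolation=cv2.INTER_CUBIC)
cv2.imwrite("pics/c1.png",a)
E
```

```text
(no output)
```

View pics/c1.png

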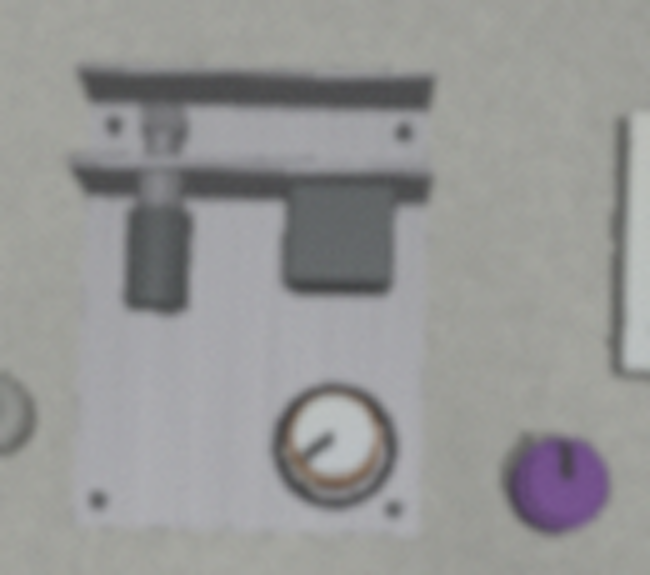

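The crop confirms it: white cap centre at crop (332,437) on the amber body, with the rib pointing down-left to (303,460). Next, fit the stand pose and the cap.

```bash
cat > h.py <<'E'
from rig import *
import numpy as np, cv2
from scipy.optimize import least_squares
def proj(n,X,m=None):
    m=m or camera_model(n); c=m["R"]@np.asarray(X,float).T+m["t"][:,None]; p=m["mtx"]@c
    return (p[:2]/p[2]).T
def back(n,px,z,m=None):
    m=m or camera_model(n); d=m["R"].T@np.linalg.solve(m["mtx"],[px[0],px[1],1]); C=-m["R"].T@m["t"]
    return C+d*(z-C[2])/d[2]
E
python3 - <<'E'
from h import *
cr=lambda u,v:(270+(u+.5)/5-.5,145+(v+.5)/5-.5)
P=[(-195,100,6),(-195,-100,6),(55,100,93),(55,-100,93),(0,100,105),(0,-100,105)]
U=np.array([cr(78,526),cr(418,533),cr(80,68),cr(435,77),cr(70,158),cr(433,178)])
P=np.array(P,float)
def W(q,P):
    c,s=np.cos(q[2]),np.sin(q[2]);P=np.atleast_2d(P)
    return np.c_[q[0]+c*P[:,0]-s*P[:,1],q[1]+s*P[:,0]+c*P[:,1],P[:,2]]
r=least_squares(lambda q:(proj("top",W(q,P))-U).ravel(),[500,0,0],loss='soft_l1')
print(r.x,r.fun.reshape(-1,2).round(1))
for p in [(28,50,85)]:print("gap",W(r.x,p))
a=back("top",cr(332,437),95);b=back("top",cr(303,460),97)
print("cap",a,"rib",b,np.arctan2(*(b-a)[1::-1]))
for n,u,z in(("carton",(235,180),100),("bottle",(268,227),85),("rack",(404,192),86),("blue",(327,275),90),("purple",(382,241),90)):print(n,back("top",u,z))
# ring centre
print("ring",back("top",cr(336,446),14))
s=observe();from scipy.spatial.transform import Rotation as R
M=R.from_rotvec(s["tcp_rot"]).as_matrix();print(M.round(3),-camera_model("top")["R"].T@camera_model("top")["t"])
E
```

```text
[ 6.05383683e+02  7.06091785e+01 -6.29079528e-02] [[-1.1  0.1]
 [ 0.5  1. ]
 [-0.8 -0.3]
 [ 0.6 -0.1]
 [-0.2  0.4]
 [ 0.7 -1.4]]
gap [[636.47162126 118.75001475  85.        ]]
cap [457.21458621  31.95664285  95.        ] rib [445.16604725  47.91698588  97.        ] 2.2174291006726117
carton [607.59776684 303.7937418  100.        ]
bottle [477.20595334 216.8952981   85.        ]
rack [ 561.74123769 -157.28663603   86.        ]
blue [343.32476262  59.59338676  90.        ]
purple [429.63330603 -90.98685298  90.        ]
ring [458.13151825  29.77366095  14.        ]
[[-0.908  0.419 -0.001]
 [ 0.419  0.908 -0.001]
 [ 0.    -0.001 -1.   ]] [ 360.61570196   32.83020759 1368.73673474]
```

```bash
python3 -m jog '[{"tx":1.9,"ty":-3.9},{"tx":1.9,"ty":-3.9},{"tx":1.9,"ty":-3.9},{"tx":1.9,"ty":-3.9},{"tx":1.9,"ty":-3.9}]' 0 && python3 -m jog '[{"tx":1.9,"ty":-3.9},{"tx":1.9,"ty":-3.9},{"tx":1.9,"ty":-3.9},{"tx":1.9,"ty":-3.9},{"tx":1.9,"ty":-3.9}]' && python3 -m jog '[{"tx":1.9,"ty":-3.9},{"tx":1.8,"ty":-3.9},{"tx":0},{"tx":0},{"tx":0}]'
python3 - <<'E'
from h import *
m=camera_model("wrist");cv2.imwrite("pics/w1.png",snapshot("wrist"));np.savez("w1.npz",**m)
print(m,observe()["tool_pos"],observe()["joints"].round(2))
E
```

```text
{'mtx': array([[290.89309897,   0.        , 322.00663982],
       [  0.        , 290.89309897, 197.02127044],
       [  0.        ,   0.        ,   1.        ]]), 'R': array([[ 0.41998201,  0.90753168, -0.00116624],
       [ 0.86098731, -0.39803557,  0.31665209],
       [ 0.2869076 , -0.1339923 , -0.94854103]]), 't': array([-548.79378852,  -40.66225365,  380.01803472])} [230.54971111 499.12522635 249.8469424 ] [ 0.92  0.38  1.3   0.    1.46 -0.22]$[0]: bad value
```

View pics/w1.png

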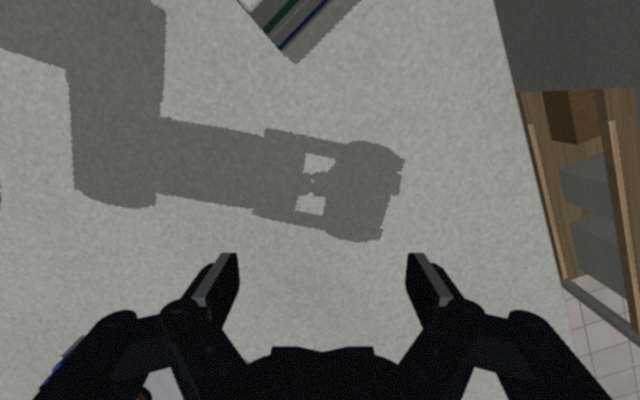

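The picture shows only bare bench and the gripper: the arm hasn't moved, because every row must carry all four keys.

```bash
python3 -m jog '[{"tx":1.9,"ty":-3.9,"tz":0,"twist":-0.04},{"tx":1.9,"ty":-3.9,"tz":0,"twist":-0.04},{"tx":1.9,"ty":-3.9,"tz":0,"twist":-0.04},{"tx":1.9,"ty":-3.9,"tz":0,"twist":-0.04},{"tx":1.9,"ty":-3.9,"tz":0,"twist":-0.04}]' 0 && python3 -m jog '[{"tx":1.9,"ty":-3.9,"tz":0,"twist":-0.04},{"tx":1.9,"ty":-3.9,"tz":0,"twist":-0.04},{"tx":1.9,"ty":-3.9,"tz":0,"twist":-0.04},{"tx":1.9,"ty":-3.9,"tz":0,"twist":-0.04},{"tx":1.9,"ty":-3.9,"tz":0,"twist":-0.04}]' && python3 -m jog '[{"tx":1.9,"ty":-3.9,"tz":0,"twist":-0.04},{"tx":1.8,"ty":-3.8,"tz":0,"twist":-0.04},{"tx":0,"ty":0,"tz":0,"twist":0},{"tx":0,"ty":0,"tz":0,"twist":0},{"tx":0,"ty":0,"tz":0,"twist":0}]'
python3 - <<'E'
from h import *
m=camera_model("wrist");cv2.imwrite("pics/w2.png",snapshot("wrist"));np.savez("w2.npz",**m)
s=observe();print(s["time"],s["tool_pos"],s["joints"].round(2))
E
```

```text
time: 0.65
tool_pos: [326.0, 302.7, 250.2]
tcp_rot: [-0.979, -2.985, 0.0]
contact_force: [1.0, 0.5, -0.6]
width: 85.4
finger_force: 0.0
time: 1.15
tool_pos: [421.0, 107.5, 250.3]
tcp_rot: [-1.273, -2.872, -0.0]
contact_force: [0.1, 1.0, 0.0]
width: 85.4
finger_force: 0.0
time: 1.65
tool_pos: [457.2, 33.0, 250.2]
tcp_rot: [-1.383, -2.82, -0.0]
contact_force: [-1.0, -0.5, -0.6]
width: 85.3
finger_force: 0.0
1.7 [457.18128506  33.21118336 250.31896025] [-0.19  0.22  1.54  0.    1.39 -0.85]
```

View pics/w2.png

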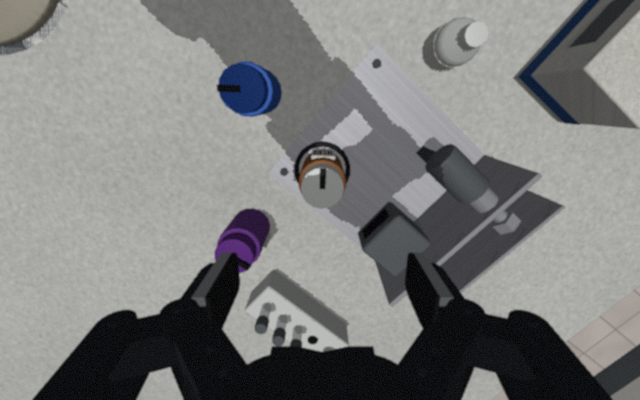

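Wrist view: the amber jar's cap is centred near (323,186), with the rib running up to (323,169) and the label at the top (323,153). Also visible are the reader (395,237), the bolt (508,220) and the guard's corner (563,206).

```bash
python3 - <<'E'
from h import *
m=dict(np.load("w2.npz"))
print("tcp axis", proj("",[(457.2,33,95),(457.2,33,250)],m))
a=back("",(323,186),95,m);b=back("",(323,169),98,m)
print(a,b,np.arctan2(*(b-a)[1::-1]))
def W(q,P):
    c,s=np.cos(q[2]),np.sin(q[2]);P=np.atleast_2d(P)
    return np.c_[q[0]+c*P[:,0]-s*P[:,1],q[1]+s*P[:,0]+c*P[:,1],P[:,2]]
q=[605.4,70.6,-.063]
P=np.array([(-195,100,6),(57,100,93),(57,-100,93),(3,100,105),(-111,-9999,14)],float)[:4]
print(proj("",W(q,P),m))
print("bolt,gap,jar nest",proj("",W(q,[(27,50,97)]),m))
im=cv2.imread("pics/w2.png");cv2.imwrite("pics/c2.png",cv2.resize(cv2.convertScaleAbs(im[30:320,250:580],alpha=1.5),None,fx=2,fy=2,interpolation=cv2.INTER_CUBIC))
E
```

```text
tcp axis [[322.60939909 185.84871112]
 [323.3352491  274.40176762]]
[457.60355381  33.11393558  95.        ] [446.58438449  47.31127609  98.        ] 2.230820221853406
[[375.46079854  42.28824456]
 [564.97853094 207.23640208]
 [420.76523387 325.50457167]
 [542.22606963 176.44976031]]
bolt,gap,jar nest [[509.79463892 224.67906828]]
```

View pics/c2.png

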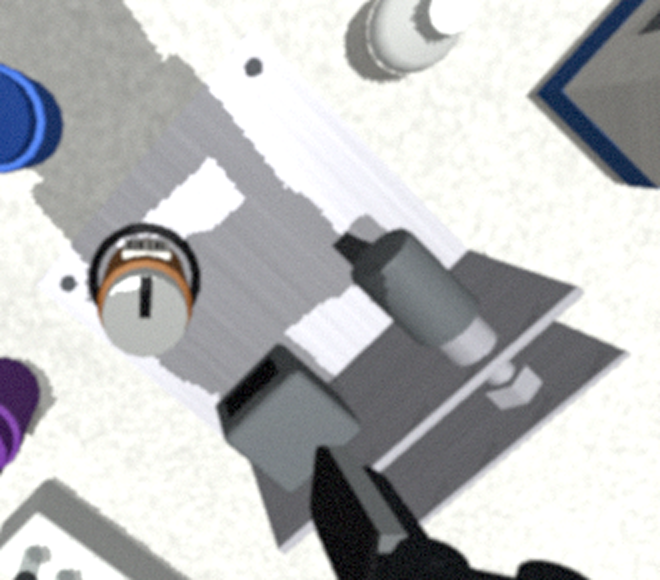

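```bash
python3 - <<'E'
from h import *
m=dict(np.load("w2.npz"))
c=lambda u,v:(249.75+u/2,29.75+v/2)
for n,a,b,z in(("br",(375,468),(582,290),105),("gu",(420,508),(628,352),93),("rd",(218,405),(282,345),78),("base",(254,34),(48,285),6),("holes",(68,284),(254,67),6)):
    A=back("",c(*a),z,m);B=back("",c(*b),z,m);d=B-A
    print(n,A.round(1),B.round(1),np.arctan2(-d[0],d[1]),np.linalg.norm(d))
E
```

```text
br [603.1  41.6 105. ] [612.3 170.4 105. ] -0.07107467247805543 129.1181242353235
gu [650.2  36.3  93. ] [666.3 167.1  93. ] -0.12194587459748481 131.7390206119804
rd [525.1  11.2  78. ] [529.5  59.4  78. ] -0.09149382310397344 48.4524290138488
base [421.2 180.1   6. ] [412.  -11.6   6. ] 3.0936093963896356 191.9272396895275
holes [421.9  -3.1   6. ] [432.5 167.2   6. ] -0.062355240225439944 170.66575929321215
```

```bash
python3 -m jog '[{"tx":0,"ty":0,"tz":-3.5,"twist":0},{"tx":0,"ty":0,"tz":-3.5,"twist":0},{"tx":0,"ty":0,"tz":-3.5,"twist":0},{"tx":0,"ty":0,"tz":-3.5,"twist":0},{"tx":0,"ty":0,"tz":-1.6,"twist":0}]' && python3 -m jog '[{"tx":0,"ty":0,"tz":0,"twist":0},{"tx":0,"ty":0,"tz":0,"twist":0},{"tx":0,"ty":0,"tz":0,"twist":0},{"tx":0,"ty":0,"tz":0,"twist":0},{"tx":0,"ty":0,"tz":0,"twist":0}]' 0.8 30 && python3 -m jog '[{"tx":0,"ty":0,"tz":0,"twist":0},{"tx":0,"ty":0,"tz":0,"twist":0},{"tx":0,"ty":0,"tz":0,"twist":0},{"tx":0,"ty":0,"tz":0,"twist":0},{"tx":0,"ty":0,"tz":0,"twist":0}]'
```

```text
time: 2.2
tool_pos: [456.2, 33.6, 92.1]
tcp_rot: [-1.38, -2.818, 0.001]
contact_force: [-0.1, 0.1, 0.3]
width: 85.6
finger_force: 0.0
time: 2.7
tool_pos: [458.3, 32.3, 95.7]
tcp_rot: [1.383, 2.818, 0.001]
contact_force: [-1.7, 0.3, 7.3]
width: 42.5
finger_force: 30.4
time: 3.2
tool_pos: [458.3, 32.3, 95.7]
tcp_rot: [1.383, 2.818, 0.002]
contact_force: [-0.7, 0.9, 7.0]
width: 42.9
finger_force: 30.4
```

```bash
python3 -m jog '[{"tx":0,"ty":0,"tz":0.35,"twist":0},{"tx":0,"ty":0,"tz":0,"twist":-0.05},{"tx":0,"ty":0,"tz":0,"twist":-0.1},{"tx":0,"ty":0,"tz":0,"twist":-0.12},{"tx":0,"ty":0,"tz":0,"twist":-0.12}]' && for i in 1 2 ; do python3 -m jog '[{"tx":0,"ty":0,"tz":0,"twist":-0.12},{"tx":0,"ty":0,"tz":0,"twist":-0.12},{"tx":0,"ty":0,"tz":0,"twist":-0.12},{"tx":0,"ty":0,"tz":0,"twist":-0.12},{"tx":0,"ty":0,"tz":0,"twist":-0.12}]'; done; python3 -m jog '[{"tx":0,"ty":0,"tz":0,"twist":-0.12},{"tx":0,"ty":0,"tz":0,"twist":-0.12},{"tx":0,"ty":0,"tz":0,"twist":-0.12},{"tx":0,"ty":0,"tz":0,"twist":-0.12},{"tx":0,"ty":0,"tz":0,"twist":-0.12}]'; python3 -m jog '[{"tx":0,"ty":0,"tz":0,"twist":-0.1},{"tx":0,"ty":0,"tz":0,"twist":0},{"tx":0,"ty":0,"tz":0,"twist":0},{"tx":0,"ty":0,"tz":0,"twist":0},{"tx":0,"ty":0,"tz":0,"twist":0}]'
```

```text
time: 3.7
tool_pos: [457.7, 32.3, 98.3]
tcp_rot: [1.911, 2.493, 0.0]
contact_force: [-0.8, -0.4, -0.6]
width: 42.7
finger_force: 30.8
time: 4.2
tool_pos: [457.7, 32.3, 98.3]
tcp_rot: [2.562, 1.817, 0.001]
contact_force: [0.7, 0.1, -0.9]
width: 42.8
finger_force: 30.8
time: 4.7
tool_pos: [457.7, 32.3, 98.3]
tcp_rot: [2.985, 0.979, 0.001]
contact_force: [0.1, 0.7, -1.3]
width: 42.7
finger_force: 30.8
time: 5.2
tool_pos: [457.7, 32.3, 98.3]
tcp_rot: [3.141, 0.053, 0.001]
contact_force: [0.0, 0.4, -0.3]
width: 42.5
finger_force: 30.8
time: 5.7
tool_pos: [457.7, 32.3, 97.9]
tcp_rot: [3.14, -0.094, 0.0]
contact_force: [-0.7, 0.3, -1.3]
width: 42.6
finger_force: 30.8
```

```bash
python3 -m jog '[{"tx":0,"ty":0,"tz":-0.1,"twist":0},{"tx":0,"ty":0,"tz":-0.1,"twist":0},{"tx":0,"ty":0,"tz":-0.05,"twist":0},{"tx":0,"ty":0,"tz":0,"twist":0},{"tx":0,"ty":0,"tz":0,"twist":0}]' && python3 -m jog '[{"tx":0,"ty":0,"tz":0,"twist":0},{"tx":0,"ty":0,"tz":0,"twist":0},{"tx":0,"ty":0,"tz":0,"twist":0},{"tx":0,"ty":0,"tz":0,"twist":0},{"tx":0,"ty":0,"tz":0,"twist":0}]' 0 && python3 -m jog '[{"tx":0,"ty":0,"tz":2,"twist":0},{"tx":0,"ty":0,"tz":3.5,"twist":0},{"tx":0,"ty":0,"tz":3.5,"twist":0},{"tx":0,"ty":0,"tz":3.5,"twist":0},{"tx":0,"ty":0,"tz":2.5,"twist":0}]' && python3 -m jog '[{"tx":0,"ty":0,"tz":0,"twist":0},{"tx":0,"ty":0,"tz":0,"twist":0},{"tx":0,"ty":0,"tz":0,"twist":0},{"tx":0,"ty":0,"tz":0,"twist":0},{"tx":0,"ty":0,"tz":0,"twist":0}]'
python3 - <<'E'
from h import *
m=camera_model("wrist");im=snapshot("wrist");cv2.imwrite("pics/w3.png",im);np.savez("w3.npz",**m)
print(proj("",[(458,32,95)],m))
cv2.imwrite("pics/c3.png",cv2.resize(cv2.convertScaleAbs(im[0:260,150:500],alpha=1.4),None,fx=2.2,fy=2.2,interpolation=cv2.INTER_CUBIC))
E
```

```text
time: 6.2
tool_pos: [458.0, 32.3, 95.7]
tcp_rot: [3.14, -0.096, 0.002]
contact_force: [-0.8, 0.9, 5.1]
width: 42.5
finger_force: 31.4
time: 6.7
tool_pos: [457.6, 32.3, 95.3]
tcp_rot: [-3.14, 0.096, 0.0]
contact_force: [0.9, -0.7, -0.9]
width: 85.2
finger_force: 0.0
time: 7.2
tool_pos: [457.8, 32.3, 247.6]
tcp_rot: [3.14, -0.096, 0.004]
contact_force: [0.6, 0.4, -0.7]
width: 85.6
finger_force: 0.0
time: 7.7
tool_pos: [457.5, 32.3, 244.6]
tcp_rot: [-3.14, 0.096, 0.002]
contact_force: [0.4, 1.0, -0.1]
width: 85.4
finger_force: 0.0
[[321.73229588 186.91810926]]
```

View pics/c3.png

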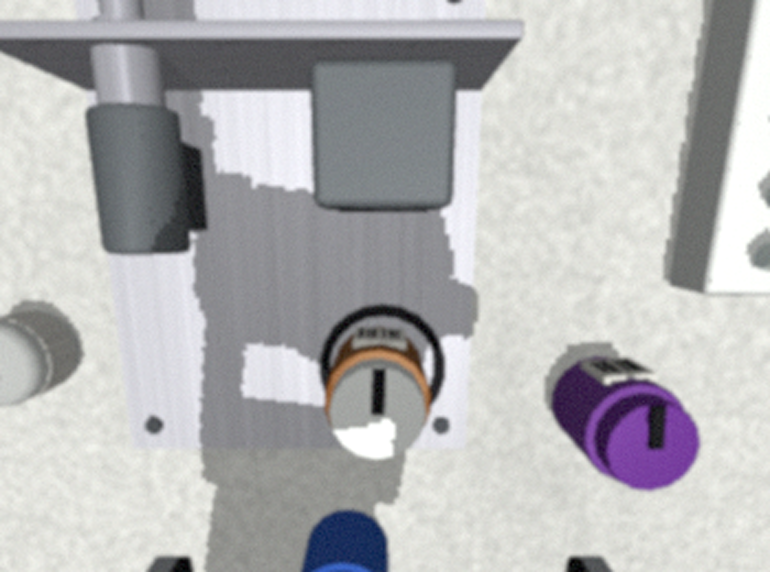

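The jar now stands in its nest with the rib pointing at the reader: rib at (378,416)→(379,369) in the crop, label at (380,335), reader at (383,135). I'll measure the remaining error.

```bash
python3 - <<'E'
from h import *
m=dict(np.load("w3.npz"));im=cv2.imread("pics/w3.png");g=cv2.cvtColor(im,cv2.COLOR_BGR2GRAY).astype(float)
f=lambda u,v:(149.77+u/2.2,-.27+v/2.2)
s=g[163:194,314:331];w=np.clip(70-s,0,None);v,u=np.nonzero(w>0);u=u+314;v=v+163;w=w[w>0]
X=np.array([back("",(a,b),98,m)[:2] for a,b in zip(u,v)]);mu=np.average(X,0,w);e,V=np.linalg.eigh(np.cov(X.T,aweights=w))
d=V[:,1]*np.sign(V[0,1]);print("rib",mu,e**.5,np.arctan2(d[1],d[0]))
# straight edges: bracket top, reader front, base holes, base sides
for n,a,b,z in(("holes",(442,425),(154,425),6),("readertop front",(450,206),(318,206),78),):
    A=back("",f(*a),z,m);B=back("",f(*b),z,m);k=B-A;print(n,A.round(1),B.round(1),np.arctan2(-k[0],k[1]))
# bracket near edge subpixel: strongest vertical gradient for columns
gy=cv2.Sobel(cv2.GaussianBlur(g,(0,0),1),cv2.CV_64F,0,1)
for n,c0,c1,r0,r1,sg,z in(("bracket front-top edge",210,370,10,26,-1,105),("reader front",300,350,80,104,0,78)):
    P=[]
    for c in range(c0,c1,3):
        col=gy[r0:r1,c];k=np.argmin(col) if sg<0 else np.argmax(abs(col));P.append(back("",(c,r0+k),z,m)[:2])
    P=np.array(P);l=cv2.fitLine(P.astype(np.float32),cv2.DIST_HUBER,0,.01,.01).ravel();l*=np.sign(l[1]);print(n,l.round(3),np.arctan2(-l[0],l[1]))
E
```

```text
rib [468.10827161  31.52039717] [1.26922221 5.50796154] -0.1103878735207478
holes [421.3  -3.4   6. ] [431.8 166.9   6. ] -0.061886415058156355
readertop front [542.3  -3.8  78. ] [545.8  52.3  78. ] -0.06186476119910362
bracket front-top edge [6.20000e-02 9.98000e-01 6.01964e+02 5.10880e+01] -0.0618511
reader front [6.20000e-02 9.98000e-01 5.42092e+02 3.05770e+01] -0.061864212
```

```bash
python3 - <<'E'
from h import *
m=dict(np.load("w3.npz"));g=cv2.cvtColor(cv2.imread("pics/w3.png"),cv2.COLOR_BGR2GRAY).astype(float)
C=np.arange(314,331)
P=[]
for r in range(166,192):
    s=g[r,C[0]:C[-1]+1];w=np.clip(.6*np.median(s)-s,0,None)
    print(r,s.astype(int)[2:15],round((w@C)/max(w.sum(),1e-6),2))
print(back("",(321.5,172),98,m)[:2],back("",(321.5,188),98,m)[:2])
# label: rows/cols brightness
print(g[148:160,305:340].astype(int))
E
```

```text
166 [87 91 88 89 93 94 91 90 89 85 85 86 84] 0.0
167 [ 99 103 100  85  76  75  79  75  73  85  98  98  94] 0.0
168 [116 116 104  76  44  36  34  35  48  88 113 111 106] 321.94
169 [119 117 106  72  31  17  13   9  41  88 117 119 119] 321.95
170 [120 117 106  71  35   8   9   7  43  87 117 119 118] 321.94
171 [121 116 106  73  32  14  15   9  43  88 117 119 119] 321.93
172 [120 118 106  74  29  10  12  13  40  88 114 120 119] 321.89
173 [119 116  99  68  28  16  12  15  46  88 116 120 117] 321.83
174 [121 117  98  61  25   5   9   9  50  90 116 119 118] 321.69
175 [120 118  94  55  18  18  14  17  50  90 114 121 119] 321.57
176 [119 117  97  57  22  13   9  17  51  89 116 121 120] 321.6
177 [118 117  98  60  23   1  14   9  47  91 115 117 117] 321.68
178 [120 116  94  56  21  14  17  19  49  93 114 120 117] 321.58
179 [116 117  93  57  22  16   7  15  46  89 114 118 117] 321.67
180 [118 114  90  47  21  11  14  17  52  91 114 120 117] 321.47
181 [119 113  92  49  17  12   9  20  58  96 115 120 118] 321.39
182 [120 113  94  49  13  16  10  22  59  95 115 118 116] 321.35
183 [117 115  9
[... 1656 characters left out ...]
  99 108 109 112 110 108 105 102 103 107 105  98
   94  97  95  99 101  99 104 102 102 100  97  84  60  59  79  92  98]
 [ 76  54  39  37  53  84 104 109 110 104 104 100  95  93  91  89  83  79
   80  81  86  94  98 107 110 114 111 111 108  88  56  48  61  81  97]
 [ 55  38  35  39  52  78  96  96  90  82  77  72  65  60  61  53  52  53
   45  52  58  67  83  87  90  99 106 108 106  88  53  37  47  69  87]
 [ 46  35  35  35  44  61  72  67  58  49  50  48  46  52  49  47  56  56
   53  49  46  47  46  56  60  70  85  92  90  73  53  34  38  55  74]
 [ 32  31  36  30  41  40  43  44  48  55  59  59  68  74  76  79  84  87
   83  76  69  64  58  52  49  47  57  58  63  56  43  32  36  40  54]]
```

The rib reads -0.111 and the stand -0.062, so the jar needs another +0.049 rad. Regrip and correct.

```bash
python3 -m jog '[{"tx":0,"ty":0,"tz":-3.5,"twist":0},{"tx":0,"ty":0,"tz":-3.5,"twist":0},{"tx":0,"ty":0,"tz":-3.5,"twist":0},{"tx":0,"ty":0,"tz":-3,"twist":0},{"tx":0,"ty":0,"tz":-1.4,"twist":0}]' && for i in 1 2; do python3 -m jog '[{"tx":0,"ty":0,"tz":0,"twist":0},{"tx":0,"ty":0,"tz":0,"twist":0},{"tx":0,"ty":0,"tz":0,"twist":0},{"tx":0,"ty":0,"tz":0,"twist":0},{"tx":0,"ty":0,"tz":0,"twist":0}]' 0.8 30; done; python3 -m jog '[{"tx":0,"ty":0,"tz":0,"twist":0.02},{"tx":0,"ty":0,"tz":0,"twist":0.029},{"tx":0,"ty":0,"tz":0,"twist":0},{"tx":0,"ty":0,"tz":0,"twist":0},{"tx":0,"ty":0,"tz":0,"twist":0}]'; python3 -m jog '[{"tx":0,"ty":0,"tz":0,"twist":0},{"tx":0,"ty":0,"tz":0,"twist":0},{"tx":0,"ty":0,"tz":0,"twist":0},{"tx":0,"ty":0,"tz":0,"twist":0},{"tx":0,"ty":0,"tz":0,"twist":0}]' 0; python3 -m jog '[{"tx":0,"ty":0,"tz":2,"twist":0},{"tx":0,"ty":0,"tz":3.5,"twist":0},{"tx":0,"ty":0,"tz":3.5,"twist":0},{"tx":0,"ty":0,"tz":3.5,"twist":0},{"tx":0,"ty":0,"tz":2.5,"twist":-0.049}]' && python3 -m jog '[{"tx":0,"ty":0,"tz":0,"twist":0},{"tx":0,"ty":0,"tz":0,"twist":0},{"tx":0,"ty":0,"tz":0,"twist":0},{"tx":0,"ty":0,"tz":0,"twist":0},{"tx":0,"ty":0,"tz":0,"twist":0}]'
python3 - <<'E'
from h import *
m=camera_model("wrist");im=snapshot("wrist");cv2.imwrite("pics/w4.png",im);np.savez("w4.npz",**m)
g=cv2.cvtColor(im,cv2.COLOR_BGR2GRAY).astype(float)
C=np.arange(308,336);Q=[]
for r in range(160,200):
    s=g[r,C[0]:C[-1]+1];w=np.clip(65-s,0,None)
    if w.sum()>120:Q.append(back("",((w@C)/w.sum(),r),98,m)[:2]);print(r,round((w@C)/w.sum(),2),end=' ')
Q=np.array(Q)[1:-1];l=cv2.fitLine(Q.astype(np.float32),cv2.DIST_HUBER,0,.01,.01).ravel();l*=np.sign(l[0]);print(len(Q),Q[[0,-1]],np.arctan2(l[1],l[0]))
gy=cv2.Sobel(cv2.GaussianBlur(g,(0,0),1),cv2.CV_64F,0,1)
P=np.array([back("",(c,80+np.argmax(abs(gy[80:104,c]))),78,m)[:2] for c in range(300,350,3)])
l=cv2.fitLine(P.astype(np.float32),cv2.DIST_HUBER,0,.01,.01).ravel();print(np.arctan(-l[0]/l[1]))
E
```

```text
time: 8.25
tool_pos: [456.6, 32.4, 93.9]
tcp_rot: [-3.14, 0.096, 0.006]
contact_force: [-0.1, -0.4, 1.0]
width: 85.4
finger_force: 0.0
time: 8.75
tool_pos: [458.3, 32.2, 97.4]
tcp_rot: [3.14, -0.096, 0.004]
contact_force: [-0.5, 1.1, 6.0]
width: 43.0
finger_force: 30.5
time: 9.25
tool_pos: [458.3, 32.2, 97.4]
tcp_rot: [3.14, -0.096, 0.004]
contact_force: [-0.2, 0.2, 6.8]
width: 42.7
finger_force: 30.5
time: 9.75
tool_pos: [458.1, 32.1, 97.4]
tcp_rot: [3.141, -0.019, 0.003]
contact_force: [-1.0, 0.4, 8.8]
width: 42.8
finger_force: 30.6
time: 10.25
tool_pos: [457.6, 32.3, 96.3]
tcp_rot: [-3.141, 0.019, 0.0]
contact_force: [0.8, -0.1, -0.6]
width: 85.5
finger_force: 0.0
time: 10.75
tool_pos: [457.8, 32.3, 248.6]
tcp_rot: [3.14, -0.097, 0.004]
contact_force: [1.0, -0.2, -1.5]
width: 85.6
finger_force: 0.0
time: 11.25
tool_pos: [457.5, 32.3, 245.6]
tcp_rot: [-3.14, 0.096, 0.003]
contact_force: [0.6, -0.4, -0.1]
width: 85.2
finger_force: 0.0
160 322.46 161 322.8 168 321.13 169 321.1 170 321.11 171 321.17 172 321.06 173 321.06 174 321.05 175 321.08 176 321.09 177 321.04 178 321.1 179 321.13 180 321.08 181 321.09 182 321.17 183 321.12 184 321.14 185 321.16 186 321.18 187 321.23 20 [[483.89437453  29.38973014]
 [459.54710712  32.4413171 ]] -0.061006855
-0.061699584
```

The jar is square: -0.061 against -0.062 for the reader. Now the bolt: expected centre (635.4, 118.8, 85). Move above it.

```bash
python3 -m jog '[{"tx":3.58,"ty":1.74,"tz":0,"twist":0},{"tx":3.58,"ty":1.74,"tz":0,"twist":0},{"tx":3.58,"ty":1.74,"tz":0,"twist":0},{"tx":3.58,"ty":1.74,"tz":0,"twist":0},{"tx":3.58,"ty":1.74,"tz":0,"twist":0}]' && python3 -m jog '[{"tx":0,"ty":0,"tz":-2,"twist":0},{"tx":0,"ty":0,"tz":-2,"twist":0},{"tx":0,"ty":0,"tz":-2,"twist":0},{"tx":0,"ty":0,"tz":0,"twist":0},{"tx":0,"ty":0,"tz":0,"twist":0}]'
python3 - <<'E'
from h import *
m=camera_model("wrist");im=snapshot("wrist");np.savez("w5.npz",**m);cv2.imwrite("pics/w5.png",im)
c,s=np.cos(.0617),-np.sin(.0617)
W=lambda x,y,z:(605.4+c*x-s*y,70.6+s*x+c*y,z)
P=[W(x,y,z) for x,y,z in((20,50,97),(34,50,97),(3,100,105),(53,100,93),(3,0,105),(53,0,93))]
p=proj("",P,m);print(p.round(1));s=observe();print(s["tool_pos"],s["joints"].round(2))
a=cv2.convertScaleAbs(im,alpha=1.4)
for u,v in p:cv2.circle(a,(int(u),int(v)),2,(0,0,255),-1)
cv2.imwrite("pics/c5.png",cv2.resize(a[60:320,140:500],None,fx=2.2,fy=2.2,interpolation=cv2.INTER_CUBIC))
E
```

```text
time: 11.8
tool_pos: [637.9, 120.1, 245.8]
tcp_rot: [3.14, -0.096, -0.001]
contact_force: [-0.0, -0.4, 0.2]
width: 85.0
finger_force: 0.0
time: 12.3
tool_pos: [636.8, 119.3, 186.6]
tcp_rot: [3.14, -0.096, -0.0]
contact_force: [0.7, -0.9, 0.9]
width: 85.1
finger_force: 0.0
[[321.9 219.4]
 [321.9 202.7]
 [258.  243.5]
 [256.8 177.6]
 [385.9 243.5]
 [387.1 177.6]]
[637.07558089 119.22690306 187.35621175] [ 0.    0.6   1.1  -0.    1.44  1.63]
```

View pics/c5.png

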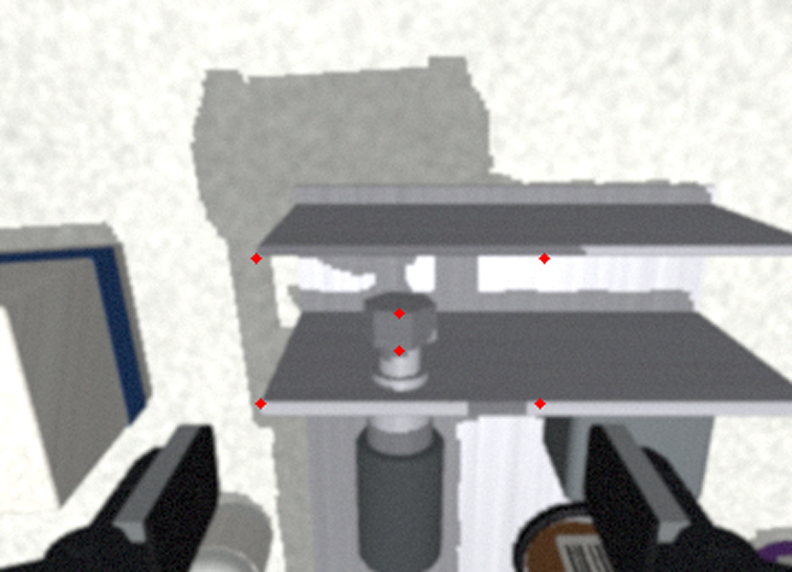

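The projected dots sit on the bolt head (400,330), the guard edge and the bracket edge to within ~1 mm. Descend and grip.

```bash
python3 -m jog '[{"tx":0,"ty":0,"tz":-1,"twist":0},{"tx":0,"ty":0,"tz":-1,"twist":0},{"tx":0,"ty":0,"tz":-1,"twist":0},{"tx":0,"ty":0,"tz":-1,"twist":0},{"tx":0,"ty":0,"tz":-1,"twist":0}]' && python3 -m jog '[{"tx":0,"ty":0,"tz":-1,"twist":0},{"tx":0,"ty":0,"tz":-1,"twist":0},{"tx":0,"ty":0,"tz":-1,"twist":0},{"tx":0,"ty":0,"tz":-1,"twist":0},{"tx":0,"ty":0,"tz":-1,"twist":0}]' && for i in 1 2 3; do python3 -m jog '[{"tx":0,"ty":0,"tz":0,"twist":0},{"tx":0,"ty":0,"tz":0,"twist":0},{"tx":0,"ty":0,"tz":0,"twist":0},{"tx":0,"ty":0,"tz":0,"twist":0},{"tx":0,"ty":0,"tz":0,"twist":0}]' 1 70; done
```

```text
time: 12.85
tool_pos: [636.6, 119.3, 135.2]
tcp_rot: [-3.14, 0.096, 0.001]
contact_force: [-0.6, 0.3, -0.5]
width: 85.4
finger_force: 0.0
time: 13.35
tool_pos: [636.7, 119.3, 85.5]
tcp_rot: [3.14, -0.096, 0.0]
contact_force: [0.5, 0.1, -0.5]
width: 85.3
finger_force: 0.0
time: 13.85
tool_pos: [637.0, 119.8, 87.3]
tcp_rot: [-3.139, 0.096, -0.002]
contact_force: [-1.0, 2.6, 4.0]
width: 24.3
finger_force: 68.4
time: 14.35
tool_pos: [637.0, 119.8, 87.2]
tcp_rot: [-3.139, 0.096, -0.002]
contact_force: [-1.0, 3.3, 6.7]
width: 24.4
finger_force: 68.4
time: 14.85
tool_pos: [637.0, 119.8, 87.2]
tcp_rot: [-3.139, 0.096, -0.002]
contact_force: [-1.8, 4.5, 6.0]
width: 24.4
finger_force: 68.4
```

```bash
python3 -m jog '[{"tx":0,"ty":0,"tz":0,"twist":0},{"tx":0,"ty":0,"tz":0,"twist":0},{"tx":0,"ty":0,"tz":0,"twist":0},{"tx":0,"ty":0,"tz":0,"twist":0},{"tx":0,"ty":0,"tz":0,"twist":0}]'; python3 - <<'E'
from h import *
w=snapshot("wrist");s=snapshot("scene");t=snapshot("top")
k=lambda a,f:cv2.resize(cv2.convertScaleAbs(a,alpha=1.4),(390,290),interpolation=cv2.INTER_CUBIC)
cv2.imwrite("pics/f.png",np.vstack([np.hstack([k(w,1),k(s[130:300,200:430],1)]),np.hstack([k(t[145:290,210:410],1),k(w[150:350,200:440],1)])]))
E
```

```text
time: 15.35
tool_pos: [637.0, 119.8, 87.2]
tcp_rot: [-3.139, 0.096, -0.002]
contact_force: [-0.6, 3.2, 5.5]
width: 24.4
finger_force: 68.4
```

View pics/f.png

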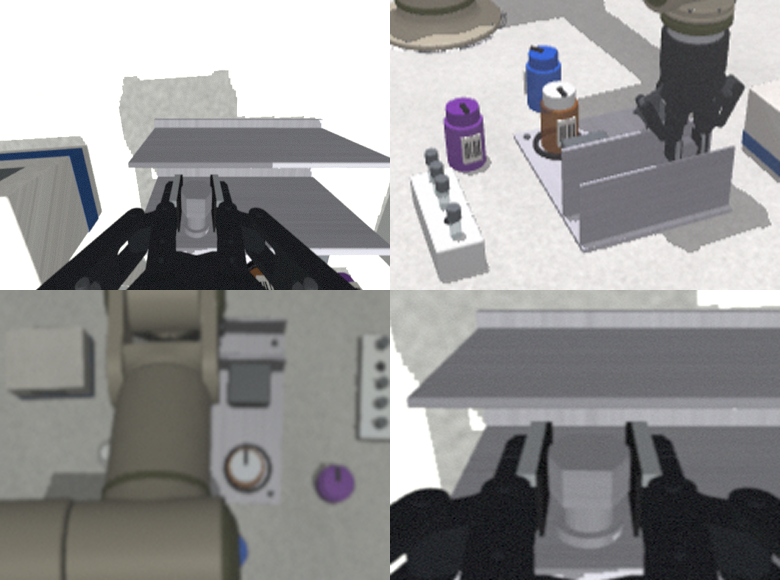

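The fingers hold the head by its flats (lower right, around (587,470)), with the width steady at 24.4 mm and 68 N of grip. The jar's rib and label face the reader (247,460). Handing in.

```bash
python3 -c "from rig import *; print(close_job())"
```

```text
the job is handed in; nothing more can be done
None
```

The job is handed in at about 15.5 s: the jar stands in its nest with its label within 0.001 rad of square to the reader's window, and the bolt head is held still by its flats at 68 N, with the carton, rack and bottle untouched.

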